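# Set the bench dogs and hold the spring jaw open

### The job

Get the clamping fixture ready to take a workpiece: put the two blue-headed bench dogs, one in each of the two holes of the fixture, pushed in or dropped until their heads sit on the base, and let go of them. Then take the black handle of the green spring jaw, pull the jaw back against its springs until its yellow pointer is level with the red marker, and keep holding it there: the job finishes with the gripper still holding the jaw open at the mark. Leave everything else on the bench where it is.

Things in the scene. Friction and masses are not known exactly. Their poses are not given: they have to be found in the camera images.
- fixture: spring clamping fixture, fixed to the bench: pale plywood base 260 x 160 x 40 mm, two holes in its far part, steel guide rods, a grey end block (72 mm above the bench) at the near end, a white scale strip along the right edge. Origin: centre of the base underside, on the bench. x runs along the rods from end block to holes; y left; z up.
- hole_right (a point): centre of the mouth of the right-hand dog hole (round, 20 mm diameter, 40 mm deep, straight down, 2 mm chamfer, thin dark rim) on the top face of the fixture's base, 40 mm above the bench. Axes as the fixture's.
- hole_left (a point): centre of the mouth of the left-hand dog hole, the same as the right-hand one, 90 mm from it.
- jaw: green spring jaw, 30 (fixture x) x 100 x 38 mm, sliding on the rods along fixture x only. Origin: centre of its underside, on the base; axes as the fixture's. At rest its far face is 65 mm short of the line of holes. It pulls along fixture -x, away from the holes, up to 80 mm; springs push it back with 6 N at rest plus 1.2 N per 10 mm. Let go, it returns to rest.
- jaw_handle (a point): centre of the jaw's handle: a black bar, 14 mm wide along fixture x, 98 mm long along fixture y, 14 mm high, on two thin steel stems 42 mm either side of its middle. This point is 115 mm above the bench; the gap between the bar and the jaw's top below is 30 mm. It can be pinched from above across its 14 mm.
- jaw_pointer (a point): tip of the yellow pointer, a 4 mm wide blade on the right side of the jaw, above the scale strip; it moves with the jaw.
- marker: small red marker clip fixed on the scale strip at the right edge of the fixture, 5 mm wide along the scale, 28 mm long across it and overhanging the edge, 12 mm high, with a thicker 12 mm body near its outer end; its place along the scale differs from one time to the next, 30 to 60 mm from the pointer's rest position. It does not move.
- mark (a point): middle of the red marker; axes as the fixture's. The jaw is at the mark when the pointer and this point have the same place along the fixture's x axis.
- dog_a: one bench dog (the two are alike, either fits either hole), standing upright on the bench: round aluminium shank 18 mm diameter, 34 mm long, 3 mm chamfer at the foot; above it a round blue head 26 mm diameter, 30 mm tall; about 70 g. Origin: centre of the foot's underside, z up. Seated, the head rests on the base and the foot is 34 mm below the hole's mouth.
- dog_b: the other bench dog (the two are alike, either fits either hole), standing upright on the bench: round aluminium shank 18 mm diameter, 34 mm long, 3 mm chamfer at the foot; above it a round blue head 26 mm diameter, 30 mm tall; about 70 g. Origin: centre of the foot's underside, z up. Seated, the head rests on the base and the foot is 34 mm below the hole's mouth.
- sanding_block: bystander, to be left alone: cork sanding block, 100 x 60 x 32 mm, lying flat; origin at its underside
- glue: bystander, to be left alone: yellow glue bottle, 56 mm wide, 150 mm tall, red cap, standing; origin at its underside
- cup: bystander, to be left alone: small open green plastic cup, 70 mm across, 55 mm tall; origin at its underside
- screwdriver: bystander, to be left alone: screwdriver with a red handle, lying flat; origin at its underside
- hammer: bystander, to be left alone: hammer with a wooden handle, lying flat; origin at its underside
- square: bystander, to be left alone: joiner's try square, 16 mm thick dark wooden stock and steel blade, lying flat; origin at its underside
- offcut: bystander, to be left alone: dark hardwood offcut, 50 x 120 x 22 mm, lying flat beyond the fixture; origin at its underside
Not all that is in view belongs to the job. What is shaped like the dog_a but brown or orange is not meant.

How it is judged:
By the outcome, as a careful person would: the job done as asked, in the order asked, and still so for the second after the job is handed in, while the arm keeps its last pose, push and grip.
It also fails if it takes over 72 s, if anything falls off the work surface, if the arm or the gripper's body presses on something with over 40 N, if the wrist force passes 120 N, or if a joint passes its speed limit or range.

### The arm

A 6-joint arm with a two-finger parallel gripper is mounted at the origin on the work surface. World frame = base frame: x ahead of the robot, y to its left, z up, the work surface at z = 0. Lengths are in m, angles in rad, forces in N, time in s.
With the tool pointing down it reaches from about 0.275 to 0.825 m from the base axis. Payload 4.9 kg.
Tool frame: the origin (TCP) lies midway between the tips of the shut fingers; the grasp point (between the pads) lies 19 mm behind it (grip_point_offset is the distance from the TCP to the grasp point, in m); z points along the fingers, y is the line along which they close (so a half turn about z gives the same grasp; the last joint's range is limited). The gripper opens to 85 mm and grips with 20 to 120 N. Pads are 22 mm wide; open, the fingers measure 114 mm over their backs; the gripper's body (76 mm by 85 mm) begins 54 mm behind the grasp point. The pads swing forward as they close: fully open they stand 13 mm farther back than shut.
Start: joints at [1.17, 0.326, -0.193, 1.052, 0, 1.437], TCP at [0.145, 0.531, 0.231] pointing down, gripper open.
Joint ranges: [-2.65, 2.65], [-0.97, 1.79], [-1.3, 1.35], [-1.93, 2.1], [-1.47, 1.37], [-3.14, 3.14]. Speed limits (rad/s): [2.57, 2.57, 3.14, 3.14, 3.14, 3.14].

### API

Orientations are given as a rotation vector (axis times angle).
In Python, from cell import * gives the robot as it stands. Calls block until the motion is done:
- movep(position, orientation): joint-space move of the TCP to a pose.
- move_l(position, velocity=0.15, rot=None, until_force=None): straight line of the TCP; rot=None keeps the orientation; velocity is the mean speed in m/s. With until_force (N) it stops when the force on the tool has changed by that much, and returns True; else False.
- set_joints(angles): joint-space move.
- let_go() and grab(newtons=None): open the fingers fully, or close them until they stop; newtons is the grip in N (None keeps the last).
- sleep(seconds).
- ik(position, orientation): joint angles nearest the present ones, or None.
- get_state(): the state.
- grab_frame(name): name is "scene" or "side" or "wrist"; returns a dict with "img" (420x560x3 uint8, red, green, blue), "fx", "fy", "cx", "cy" (pixels), "k1" (the pictures are not rectified: a ray, as slopes to the right and down, at radius r is drawn at 1 + k1 r^2 times it, then the intrinsics apply), "cam_to_world" (4x4, takes a point from camera to world coordinates); the wrist camera has in their place "T_tool_cam" (4x4, takes a point from camera to tool coordinates, whose origin is the TCP and whose axes are the flange's). Camera axes: x right, y down, z forward; pixel columns grow to the right and rows downward; lengths in m; the calibration is good to about 2 mm. A picture is of the moment at which its call begins: read the wrist's pose just before it. There is no depth.
A pose or a line that the arm cannot do raises MotionError and nothing moves.
- sign_off(): hands the job in; it is judged then, once.
Trained networks look in the newest picture that a camera, given by its name, has taken for a name from the list of things; names that differ only in an ending like _2 or _b are one class to them, and where a whole thing is asked for, a point or a joint stands for the part that bears it (a point fixed in the world has none). Each returns a list of dicts, best first, with "score" (0 to 1); they miss things now and then, are a little off and sometimes report something else, mostly with a low value. They report only what shows in the picture. A call takes as long as a camera call. They do not tell look-alikes from the thing itself.
- spot_in(camera, name): "centre" ([column, row] in pixels, amid what is visible of it).
- silhouettes(camera, name): "mask" (420x560 bool, what is visible of it) and "centre" ([column, row] in pixels, amid what is visible of it).
- tip_of(camera, name): "centre" ([column, row] in pixels: a listed point, or the origin of a listed thing).
The state is a dict: "clock": time; "q": joint angles; "joint_velocities": joint speeds; "tau": joint torques, N m; "position": TCP position; "eef_rot": TCP orientation; "contact_force": force on the tool from outside, world axes, zero at the start; "wrist_torque": the same for the moment, N m; "finger_gap": opening from 0.0 (shut) to 1.0 (fully open); "grasp_force": force on a finger pad.
Only numpy, scipy, OpenCV 4.12 (cv2) and the standard library are available. Lean on these libraries where they do the work, as an engineer would, in place of code of your own. Each camera call takes 0.05 s, during which the arm holds its last target. There are 200 camera calls.

## Working session

There is one attempt and no reset: what is moved stays moved. The work goes in short steps, each a Python script; the robot and the scene stay as the last script left them, time stands still between calls to the robot, and variables do not carry over. Pictures are saved under pics/ and viewed, at most 10 in all, crops included, and the job is handed in when it is done.

```bash
mkdir -p pics; ls
cat > h.py <<'E'
from cell import *
import numpy as np, cv2
from scipy.spatial.transform import Rotation as R
def cam(f):
    if "cam_to_world" in f: return np.array(f["cam_to_world"])
    s=get_state(); T=np.eye(4); T[:3,:3]=R.from_rotvec(s["eef_rot"]).as_matrix(); T[:3,3]=s["position"]
    return T@np.array(f["T_tool_cam"])
def ray(f,px,C=None):
    d=np.array([(px[0]-f["cx"])/f["fx"],(px[1]-f["cy"])/f["fy"]]); u=d.copy()
    for _ in range(20): u=d/(1+f["k1"]*(u@u))
    C=cam(f) if C is None else C
    return C[:3,3],C[:3,:3]@np.array([u[0],u[1],1])
def atz(f,px,z,C=None):
    o,d=ray(f,px,C); return o+d*(z-o[2])/d[2]
def tri(fa,pa,fb,pb):
    (o1,d1),(o2,d2)=ray(fa,pa),ray(fb,pb); A=np.stack([d1,-d2],1)
    t=np.linalg.lstsq(A,o2-o1,rcond=None)[0]; a,b=o1+t[0]*d1,o2+t[1]*d2
    return (a+b)/2,np.linalg.norm(a-b)
def save(f,n): cv2.imwrite("pics/"+n,cv2.cvtColor(f["img"],cv2.COLOR_RGB2BGR))
def down(yaw): # tool z down, tool y along world angle yaw
    y=np.array([np.cos(yaw),np.sin(yaw),0]); z=np.array([0,0,-1.]); x=np.cross(y,z)
    return R.from_matrix(np.stack([x,y,z],1)).as_rotvec()
E
python3 - <<'E'
from h import *
np.set_printoptions(precision=3,suppress=True)
s=get_state(); print(s)
F={}
for c in("scene","side"):
    F[c]=grab_frame(c); save(F[c],c+"0.png")
    print(c,cam(F[c])[:3,3],F[c]["fx"],F[c]["k1"])
    for n,z in(("hole_right",.04),("hole_left",.04),("jaw_handle",.115),("jaw_pointer",.045),("mark",.05),("dog_a",0),("fixture",0),("jaw",.04)):
        for d in tip_of(c,n)[:4]: print(n,np.round(d["centre"],1),round(d["score"],2),atz(F[c],d["centre"],z))
E
```

```text
pics
{'clock': 0.0, 'q': array([ 1.17 ,  0.327, -0.194,  1.052, -0.   ,  1.437]), 'joint_velocities': array([-0.   ,  0.001, -0.   , -0.001, -0.002, -0.   ]), 'tau': array([  0.   , -44.34 ,  26.244,   0.015,  -0.   ,   0.   ]), 'position': array([0.145, 0.53 , 0.231]), 'eef_rot': array([-0.418, -3.113,  0.003]), 'contact_force': array([0.11 , 0.387, 0.157]), 'wrist_torque': array([ 0.046,  0.033, -0.001]), 'grasp_force': 0.0, 'finger_gap': 0.9993183383204729}
scene [ 1.062 -0.386  1.117] 398.2107249620674 -0.11863249767568322
hole_right [278.3 252.7] 0.94 [ 0.679 -0.103  0.04 ]
hole_left [302.2 238.2] 0.97 [ 0.683 -0.017  0.04 ]
jaw_handle [273.1 216.1] 0.67 [ 0.604 -0.066  0.115]
jaw_pointer [257.1 236. ] 0.77 [ 0.599 -0.123  0.045]
mark [241.  230.4] 0.5 [ 0.557 -0.152  0.05 ]
dog_a [374.3 188.1] 0.73 [0.667 0.309 0.   ]
dog_a [179.1 248.3] 0.69 [ 0.471 -0.331  0.   ]
dog_a [197.8 226.9] 0.67 [ 0.441 -0.245  0.   ]
dog_a [207.4 249.4] 0.59 [ 0.526 -0.261  0.   ]
fixture [275.8 229.1] 0.71 [ 0.594 -0.05   0.   ]
jaw [275.2 223.8] 0.76 [ 0.595 -0.053  0.04 ]
side [-0.083 -0.789  1.07 ] 511.08675100619274 0.06734955337063908
hole_right [327.6 230.9] 0.6 [ 0.67  -0.107  0.04 ]
hole_right [294.6 238.9] 0.25 [ 0.579 -0.07   0.04 ]
hole_left [307.5 215.6] 0.8 [ 0.67  -0.025  0.04 ]
jaw_handle [299.2 217. ] 0.98 [ 0.595 -0.07   0.115]
jaw_pointer [312.9 241.8] 0.65 [ 0.607 -0.114  0.045]
jaw_pointer [379.4 272.9] 0.32 [ 0.661 -0.306  0.045]
mark [300.9 260.8] 0.48 [ 0.533 -0.146  0.05 ]
dog_a [279.  327.5] 0.77 [ 0.377 -0.239  0.   ]
dog_a [181. 209.] 0.71 [0.427 0.281 0.   ]
dog_a [305.7 320. ] 0.63 [ 0.441 -0.266  0.   ]
dog_a [324.1 303.2] 0.58 [ 0.511 -0.259  0.   ]
fixture [295.6 247.3] 0.88 [ 0.585 -0.068  0.   ]
jaw [311.5 243.8] 0.72 [ 0.602 -0.114  0.04 ]
jaw [299.  234.8] 0.62 [ 0.599 -0.066  0.04 ]
jaw [378.7 274.8] 0.26 [ 0.658 -0.307  0.04 ]
```

View pics/scene0.png

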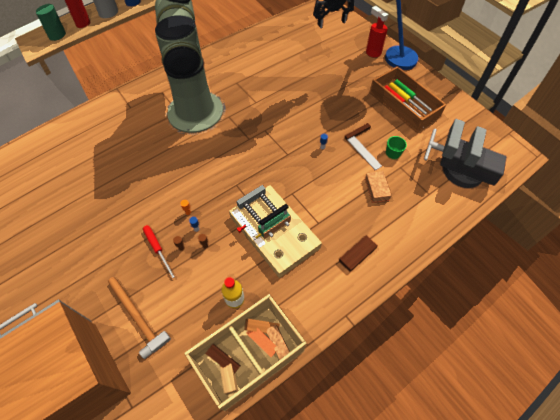

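View pics/side0.png

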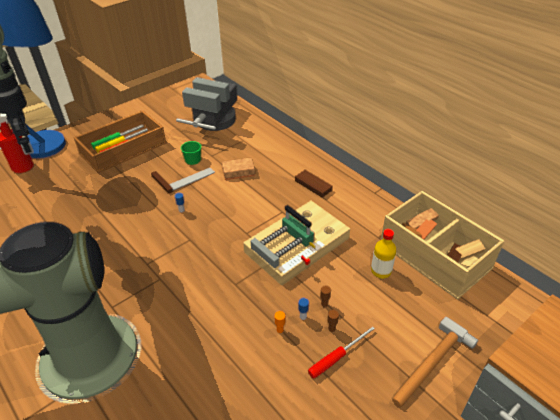

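Scene picture: the blue dogs are at (195,223) and (324,140). The look-alikes are orange at (185,206) and brown at (179,243) and (204,241). In the side picture the blue dogs are at (304,308) and (180,203), with orange at (280,322) and brown at (325,297) and (333,320). I choose the two blue ones, and will check each in a wrist crop. First I triangulate.

Run:
```python
from h import *
np.set_printoptions(precision=4,suppress=True)
a,b=grab_frame("scene"),grab_frame("side")
def blob(f,px,lo,hi,r=16):
    h=cv2.cvtColor(f["img"],cv2.COLOR_RGB2HSV); m=cv2.inRange(h,np.array(lo),np.array(hi))
    k=np.zeros_like(m); cv2.circle(k,px,r,255,-1); m&=k
    y,x=np.nonzero(m); return np.array([x.mean(),y.mean()]),len(x)
B=((100,110,40),(130,255,255))
for n,p,q in(("b1",(195,223),(304,308)),("b2",(324,140),(180,201))):
    u,v=blob(a,p,*B),blob(b,q,*B); print(n,u,v,tri(a,u[0],b,v[0]))
for n,p,q in(("orange",(185,205),(280,317)),("br1",(179,242),(333,314)),("br2",(204,239),(325,294)),("glue cap",(229,282),(388,234))): print(n,tri(a,p,b,q))
for n in("jaw_handle","mark","jaw_pointer","hole_right","hole_left"):
    u=tip_of("scene",n)[0]["centre"]; v=tip_of("side",n)[0]["centre"]; print(n,tri(a,u,b,v))
```

```text
b1 (array([193.6613, 221.5161]), 62) (array([303.0619, 305.1327]), 113) (array([ 0.4431, -0.252 ,  0.0456]), np.float64(0.0007001104713695813))
b2 (array([323.32, 138.44]), 50) (array([179.0789, 198.5921]), 76) (array([0.4261, 0.2785, 0.0457]), np.float64(0.0017014897926213614))
orange (array([ 0.377 , -0.2438,  0.0487]), np.float64(0.001055583482853427))
br1 (array([ 0.4782, -0.3216,  0.0493]), np.float64(0.0031794402332364657))
br2 (array([ 0.5105, -0.2578,  0.039 ]), np.float64(0.0039589314223167065))
glue cap (array([ 0.7049, -0.2802,  0.1389]), np.float64(0.000370018335472305))
jaw_handle (array([ 0.6005, -0.0509,  0.1025]), np.float64(0.00898516118305526))
mark (array([ 0.6003, -0.1705,  0.1333]), np.float64(0.0007457837544773032))
jaw_pointer (array([ 0.597 , -0.1223,  0.05  ]), np.float64(0.0005531613091876627))
hole_right (array([ 0.6848, -0.0952,  0.0251]), np.float64(0.004448547594534118))Traceback (most recent call last):
  File "<stdin>", line 13, in <module>
IndexError: list index out of range
```

Run:
```python
from h import *
np.set_printoptions(precision=4,suppress=True)
f=grab_frame("wrist"); T=np.array(f["T_tool_cam"]); print(T,f["fx"],f["k1"])
def look(p,yaw,z,name):
    rot=down(yaw); Rm=R.from_rotvec(rot).as_matrix()
    C=Rm@T[:3,:3]; o=Rm@T[:3,3]; d=C[:,2]; h=z+o[2]-p[2]
    xy=np.array(p[:2])-o[:2]-d[:2]*h/-d[2]
    print(name,"tool",xy,z,ik([*xy,z],rot)); 
    movep([*xy,z],rot); g=grab_frame("wrist"); save(g,name+".png")
    C=cam(g); print(C[:3,3]); np.savez(name,img=g["img"],C=C); return g,C
g,C=look([.426,.2785,.05],np.pi/2,.20,"w_b2")
for d in tip_of("wrist","dog_a")[:3]: print(d["centre"],d["score"],atz(g,d["centre"],0,C))
for d in spot_in("wrist","dog_a")[:3]: print("c",d["centre"],d["score"],atz(g,d["centre"],.049,C))
g,C=look([.63,-.065,.05],np.pi/2,.26,"w_fx")
for n,z in(("hole_right",.04),("hole_left",.04),("jaw_handle",.115),("jaw_pointer",.045),("mark",.05),("fixture",0),("jaw",.04)):
    for d in tip_of("wrist",n)[:2]: print(n,np.round(d["centre"],1),round(d["score"],2),atz(g,d["centre"],z,C))
print(get_state()["clock"])
```

```text
[[ 0.0001 -0.9505 -0.3106  0.0778]
 [ 1.      0.      0.0002  0.0005]
 [-0.0002 -0.3106  0.9505 -0.1422]
 [ 0.      0.      0.      1.    ]] 331.31715186796833 0.025530246168956886
w_b2 tool [0.4083 0.278 ] 0.2 [ 0.4481  0.2481 -0.3854  0.9373  0.      0.4481]
[0.3302 0.2786 0.3423]
c [278.9, 214.3] 0.93 [0.4279 0.2784 0.049 ]
w_fx tool [ 0.5927 -0.0656] 0.26 [-0.2339  0.3973 -0.0139  1.1596  0.     -0.2339]
[ 0.5147 -0.0644  0.4021]
hole_left [322.7 249.8] 0.76 [ 0.6795 -0.0122  0.04  ]
hole_left [243.9 254.2] 0.51 [ 0.6854 -0.1064  0.04  ]
jaw_handle [284.2 204.8] 0.8 [ 0.601  -0.0597  0.115 ]
jaw_pointer [226.3 185.3] 0.87 [ 0.5997 -0.1226  0.045 ]
mark [203.1 140.6] 0.54 [ 0.551  -0.1436  0.05  ]
mark [280.2 205. ] 0.2 [ 0.6208 -0.0631  0.05  ]
fixture [285.3 179.7] 0.7 [ 0.6032 -0.0567  0.    ]
jaw [283.9 184.3] 0.82 [ 0.5996 -0.059   0.04  ]
4.9333
```

Run:
```python
import cv2
a=cv2.imread("pics/w_b2.png")[130:310,180:380]; b=cv2.imread("pics/w_fx.png")[90:330,150:390]
cv2.imwrite("pics/cmp.png",cv2.hconcat([cv2.resize(a,(300,270)).copy() if 0 else cv2.copyMakeBorder(cv2.resize(a,(300,270)),0,210,0,0,0),cv2.resize(b,(480,480),interpolation=cv2.INTER_CUBIC)]))
```

```text
(no output)
```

View pics/cmp.png

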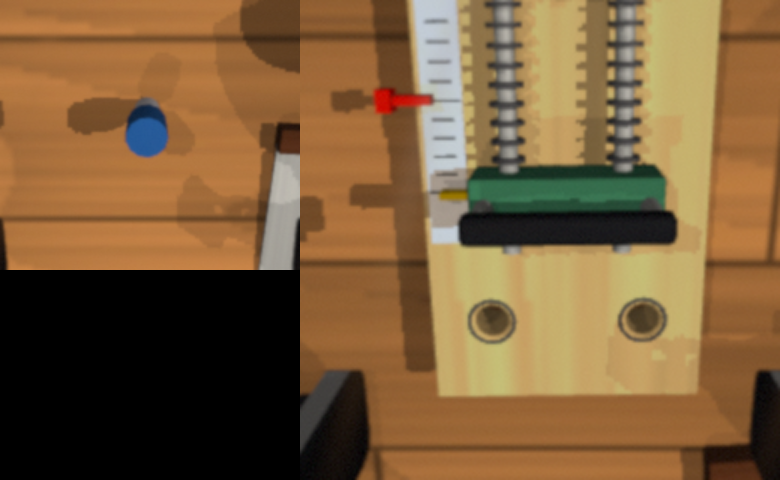

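Run:
```python
from h import *
np.set_printoptions(precision=4,suppress=True)
z=np.load("w_fx.npz"); C=z["C"]; g=grab_frame("wrist")
hr=cv2.cvtColor(g["img"],cv2.COLOR_RGB2GRAY); 
big=cv2.resize(hr,None,fx=4,fy=4,interpolation=cv2.INTER_CUBIC)
P=[]
for c in((246,250.5),(321,250)):
    x0,y0=int(c[0])-18,int(c[1])-18
    w=big[y0*4:(y0+36)*4,x0*4:(x0+36)*4]
    k=cv2.HoughCircles(w,cv2.HOUGH_GRADIENT,1,200,param1=80,param2=15,minRadius=34,maxRadius=60)
    k=k[0][0]; px=[(k[0]+.5)/4-.5+x0,(k[1]+.5)/4-.5+y0]; print(px,k[2]/4); P.append(atz(g,px,.04))
r,l=P; print(r,l,np.linalg.norm(l-r), "hole yaw deg",np.degrees(np.arctan2(-(l-r)[0],(l-r)[1])))
h=cv2.cvtColor(g["img"],cv2.COLOR_RGB2HSV)
m=cv2.inRange(h,(0,190,120),(6,255,255))|cv2.inRange(h,(174,190,120),(180,255,255)); m[:100]=0;m[180:]=0;m[:,:170]=0;m[:,240:]=0
y,x=np.nonzero(m); print("red",x.min(),x.max(),y.min(),y.max(),[(c,y[x==c].mean()) for c in range(x.min(),x.max()+1)])
m=cv2.inRange(h,(22,170,100),(32,255,255)); m[:170]=0;m[200:]=0;m[:,:205]=0;m[:,240:]=0
y,x=np.nonzero(m); print("yel",[(c,y[x==c].mean(),len(y[x==c])) for c in range(x.min(),x.max()+1) if len(y[x==c])])
# base edges of far end, handle ends
for n,p,zz in(("farR",(219,287),.04),("farL",(348.5,287),.04),("hR",(230,204.5),.115),("hL",(338,204),.115)): print(n,atz(g,p,zz))
```

```text
[np.float32(247.25), np.float32(250.0)] 11.1
[np.float32(322.5), np.float32(249.0)] 11.025
[ 0.6805 -0.1036  0.04  ] [ 0.6791 -0.0138  0.04  ] 0.08976902001133594 hole yaw deg 0.8682668638247197
red 188 214 134 146 [(188, np.float64(139.0)), (189, np.float64(139.5)), (190, np.float64(139.5)), (191, np.float64(140.0)), (192, np.float64(140.0)), (193, np.float64(140.0)), (194, np.float64(140.0)), (195, np.float64(139.5)), (196, np.float64(140.0)), (197, np.float64(140.5)), (198, np.float64(140.0)), (199, np.float64(140.0)), (200, np.float64(139.5)), (201, np.float64(139.5)), (202, np.float64(139.5)), (203, np.float64(139.5)), (204, np.float64(139.5)), (205, np.float64(139.5)), (206, np.float64(139.5)), (207, np.float64(139.5)), (208, np.float64(139.5)), (209, np.float64(139.0)), (210, np.float64(139.5)), (211, np.float64(139.5)), (212, np.float64(139.0)), (213, np.float64(139.0)), (214, np.float64(139.0))]
yel [(221, np.float64(187.0), 3), (222, np.float64(186.5), 4), (223, np.float64(186.5), 4), (224, np.float64(186.5), 4), (225, np.float64(186.5), 4), (226, np.float64(186.5), 4), (227, np.float64(186.5), 4), (228, np.float64(186.5), 4), (229, np.float64(186.5), 4), (230, np.float64(186.5), 4), (231, np.float64(186.5), 4), (232, np.float64(186.5), 4), (233, np.float64(187.0), 3), (234, np.float64(187.5), 2)]
farR [ 0.7305 -0.14    0.04  ]
farL [0.7303 0.0204 0.04  ]
hR [ 0.6012 -0.1099  0.115 ]
hL [ 0.6007 -0.0123  0.115 ]
```

```bash
cat >> h.py <<'E'
DOWN=down(np.pi/2); G=.038
def blue_top(g,C):
    h=cv2.cvtColor(g["img"],cv2.COLOR_RGB2HSV); v=h[...,2]
    m=cv2.inRange(h,(100,110,40),(130,255,255)); n,l,s,c=cv2.connectedComponentsWithStats(m)
    i=1+np.argmin(np.hypot(*(c[1:]-[280,215]).T)+1e3*(s[1:,4]<80)); top=(l==i)
    t,_=cv2.threshold(v[top].reshape(-1,1),0,255,cv2.THRESH_OTSU); top&=v>t
    y,x=np.nonzero(top); print("top px",x.mean(),y.mean(),len(x)); return atz(g,[x.mean(),y.mean()],.064,C)
def pick(xy,rot):
    let_go(); movep([*xy,.14],rot); move_l([*xy,G],.12); grab(50)
    s=get_state(); print("gap",s["finger_gap"],"F",s["grasp_force"],"pos",s["position"])
    move_l([*xy,.23],.2); s=get_state(); print("lifted gap",s["finger_gap"],s["grasp_force"])
E
python3 - <<'E'
from h import *
np.set_printoptions(precision=4,suppress=True)
z=np.load("w_b2.npz"); g=grab_frame("wrist"); g["img"]=z["img"]
p=blue_top(g,z["C"]); print(p)
if abs(p[0]-.427)<.006 and abs(p[1]-.2785)<.006:
    pick(p[:2],DOWN)
    movep([.6793-.0,-.0138,.23],DOWN)
    f=grab_frame("side"); cv2.imwrite("pics/held.png",cv2.resize(f["img"][120:300,200:420,::-1],None,fx=2,fy=2))
    print(get_state()["clock"])
E
```

```text
top px 277.3594890510949 220.75912408759123 548
[0.429 0.277 0.064]
gap 0.2863085861511927 F 48.851768374443054 pos [0.4292 0.2771 0.0384]
lifted gap 0.28281963022427825 49.045236110687256
10.8917
```

View pics/held.png

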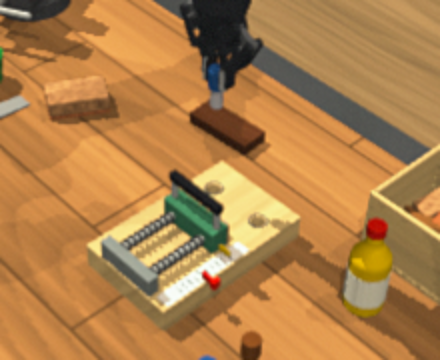

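The dog is held upright at crop pixel (215,88), over the left hole. Next I insert it.

```bash
cat >> h.py <<'E'
def insert(xy):
    x,y=xy; movep([x,y,.23],DOWN); move_l([x,y,.088],.15)
    zs=.006+G+.001
    for dx,dy in((0,0),(.002,0),(-.002,0),(0,.002),(0,-.002),(.002,.002),(-.002,-.002),(.002,-.002),(-.002,.002)):
        move_l([x+dx,y+dy,.084],.05)
        hit=move_l([x+dx,y+dy,zs],.04,until_force=8)
        s=get_state(); print("try",dx,dy,hit,s["position"],s["contact_force"])
        if s["position"][2]<zs+.012: break
    else: return False
    let_go(); p=get_state()["position"]; move_l([p[0],p[1],.2],.15); return True
E
python3 - <<'E'
from h import *
np.set_printoptions(precision=4,suppress=True)
print(insert((.6795,-.0138)))
T=np.array(grab_frame("wrist")["T_tool_cam"])
movep([.4431-.02,-.252,.2],DOWN); g=grab_frame("wrist"); C=cam(g); save(g,"w_b1.png"); p=blue_top(g,C); print(p,get_state()["clock"])
f=grab_frame("side"); a=cv2.resize(f["img"][170:290,230:370,::-1],(400,343)); b=cv2.resize(g["img"][100:340,140:420,::-1],(400,343))
cv2.imwrite("pics/c2.png",np.hstack([a,b]))
E
```

```text
try 0 0 False [ 0.6796 -0.0139  0.0452] [-0.5682  0.0064 -1.2766]
True
top px 278.71272727272725 221.29090909090908 550
[ 0.4458 -0.2524  0.064 ] 16.8333
```

View pics/c2.png

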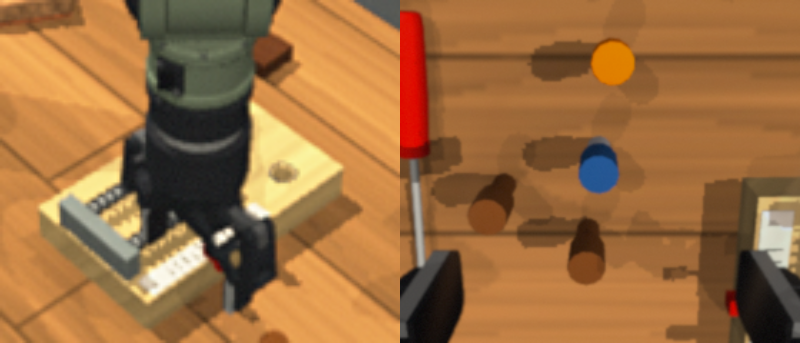

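The right half shows the blue dog at (598,170) with orange above it and browns at (490,210) and (586,262). The clear closing line runs from up-left to down-right, which is a yaw of 60°.

Run:
```python
from h import *
np.set_printoptions(precision=4,suppress=True)
pick((.4458,-.2524),down(np.radians(60)))
print(insert((.6806,-.1038)))
move_l([.5927,-.0656,.26],.2); g=grab_frame("wrist"); save(g,"w_fx2.png"); cv2.imwrite("pics/c3.png",cv2.resize(g["img"][90:330,150:390,::-1],(480,480)))
h=cv2.cvtColor(g["img"],cv2.COLOR_RGB2HSV); m=cv2.inRange(h,(100,110,40),(130,255,255))
n,l,s,c=cv2.connectedComponentsWithStats(m)
for i in range(1,n):
    if s[i,4]>80: print(c[i],s[i],atz(g,[c[i][0],s[i,1]+s[i,3]/2],.06))
print(get_state()["clock"],get_state()["position"])
```

```text
gap 0.28850971796520275 F 48.85637104511261 pos [ 0.446  -0.2526  0.0384]
lifted gap 0.2897391062583034 49.01108264923096
try 0 0 False [ 0.6807 -0.1039  0.0452] [0.0266 0.1309 0.5626]
True
[246.0913 256.6039] [235 243  23  28 515] [ 0.6798 -0.1036  0.06  ]
[324.8265 255.6511] [313 242  24  28 513] [ 0.6785 -0.0145  0.06  ]
26.5 [ 0.5931 -0.0659  0.259 ]
```

View pics/c3.png

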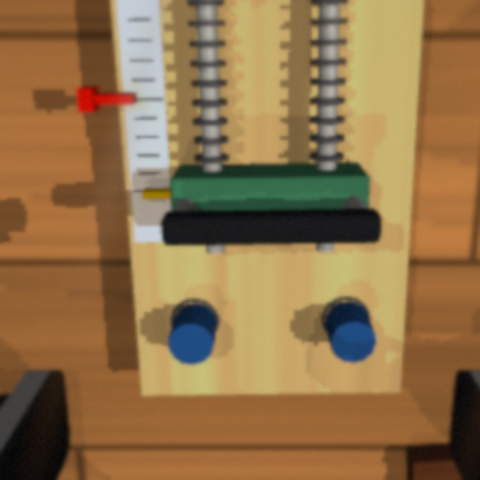

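Both dogs are seated, with heads at (193,335) and (350,335), and the jaw is at rest. Now the handle: I turn the gripper so the wrist camera sits above the scale.

```bash
cat >> h.py <<'E'
def align(zp=.05,zm=.046,name=None):
    s=get_state(); g=grab_frame("wrist"); C=cam(g); h=cv2.cvtColor(g["img"],cv2.COLOR_RGB2HSV)
    out=[]
    for m,z in((cv2.inRange(h,(22,150,90),(32,255,255)),zp),(cv2.inRange(h,(0,190,100),(6,255,255))|cv2.inRange(h,(174,190,100),(180,255,255)),zm)):
        n,l,st,c=cv2.connectedComponentsWithStats(m)
        for i in range(1,n):
            if st[i,4]<25: continue
            p=atz(g,c[i],z,C); 
            if .5<p[0]<.63 and -.175<p[1]<-.10: print(" ",c[i],st[i],p); out.append((z,st[i,4],c[i],p))
    if name: save(g,name)
    return out
E
python3 - <<'E'
from h import *
np.set_printoptions(precision=4,suppress=True)
rot=down(np.pi+np.radians(.5)); hx,hy=.601,-.061
print(ik([hx,hy,.16],rot),ik([hx-.05,hy,.096],rot))
movep([hx,hy,.19],rot); move_l([hx,hy,.097],.1)
s=get_state(); print(s["position"],s["contact_force"]); grab(90)
s=get_state(); print(s["position"],s["contact_force"],s["finger_gap"],s["grasp_force"],s["q"],s["clock"])
align(name="w_h0.png")
cv2.imwrite("pics/c4.png",cv2.imread("pics/w_h0.png"))
E
```

```text
[-0.2233  0.4781 -0.1503  0.9425  0.     -1.8028] [-0.2434  0.4606 -0.3661  0.7441  0.     -1.8229]
[ 0.6016 -0.0611  0.0977] [0.3572 0.1409 0.0607]
[ 0.5982 -0.061   0.0972] [-8.4738 -0.9094  8.0969] 0.14403030920527446 89.55684185028076 [-0.2235  0.5379 -0.227   0.8106 -0.0017 -1.8031] 29.6417
  [278.515  143.8584] [275 125   8  36 233] [ 0.601  -0.1195  0.05  ]
  [375.7669  87.3583] [365  66  26  56 815] [ 0.5483 -0.1497  0.046 ]
```

View pics/c4.png

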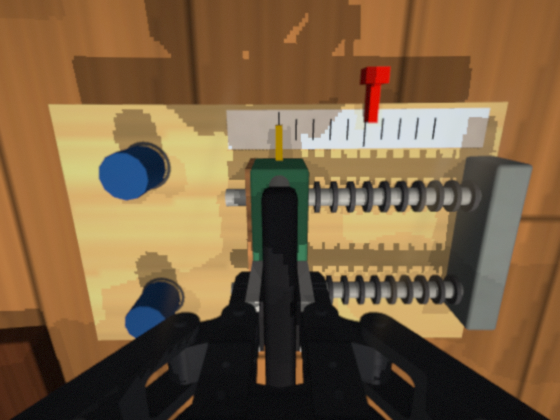

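The wrist picture shows the handle pinched, the pointer at (279,143) and the marker at about (374,100). Both dogs stand in their holes. I pull most of the way, then correct.

Run:
```python
from h import *
np.set_printoptions(precision=4,suppress=True)
p=get_state()["position"]; c,sn=np.cos(np.radians(.5)),np.sin(np.radians(.5))
move_l([p[0]-.046*c,p[1]-.046*sn,p[2]],.06); sleep(.3)
s=get_state(); print(s["position"],s["contact_force"],s["finger_gap"],s["clock"])
align(name="w_h1.png")
a=cv2.imread("pics/w_h1.png"); cv2.imwrite("pics/c5.png",cv2.resize(a[50:200,190:390],(800,600),interpolation=cv2.INTER_CUBIC))
```

```text
[ 0.556  -0.0617  0.0973] [10.289   0.1164 -9.4509] 0.14183670244644409 30.9583
  [279.5129 143.7284] [276 125   8  36 232] [ 0.5589 -0.1202  0.05  ]
  [296.382   87.6767] [285  67  24  57 767] [ 0.55   -0.1498  0.046 ]
```

View pics/c5.png

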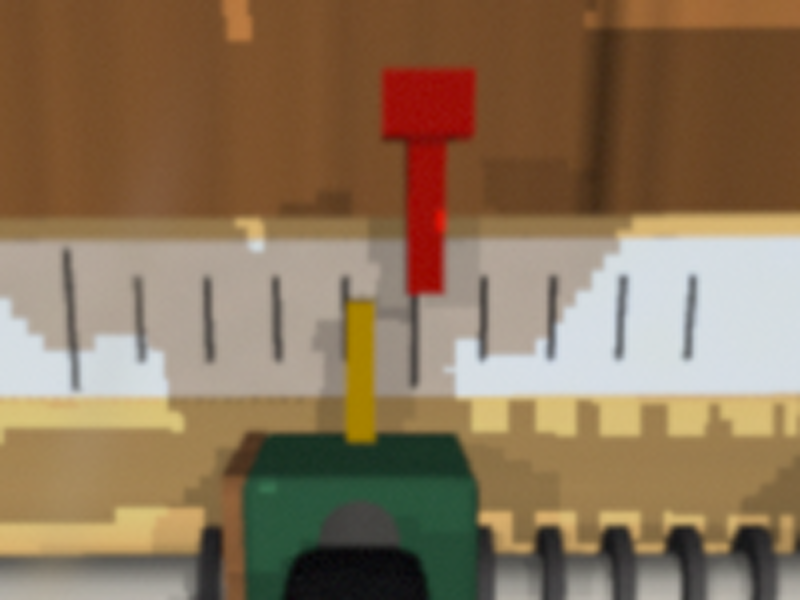

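The pointer, at crop column 360, is short of the marker at column 426 by about 8.9 mm. I close the gap in steps.

Run:
```python
from h import *
np.set_printoptions(precision=4,suppress=True)
d=.0088
for k in range(3):
    p=get_state()["position"] if k else np.array([.556,-.0617,.0973])
    move_l([p[0]-d,p[1],.0973],.03); sleep(.3)
    s=get_state(); print(s["position"],s["contact_force"],s["finger_gap"],s["clock"])
    o=align(name="w_e%d.png"%k)
    y=max((t for t in o if t[0]==.05),key=lambda t:t[1]); r=max((t for t in o if t[0]==.046),key=lambda t:t[1])
    d=y[3][0]-r[3][0]; print("gap",d)
    if abs(d)<.0006: break
a=cv2.imread("pics/w_e%d.png"%k); cv2.imwrite("pics/c6.png",cv2.resize(a[50:200,190:390],(800,600),interpolation=cv2.INTER_CUBIC))
```

```text
[ 0.5511 -0.0617  0.0973] [11.7332  0.4528 -9.8744] 0.13791522644639279 31.625
  [279.8247 142.8566] [276 125   8  36 251] [ 0.5538 -0.1207  0.05  ]
  [287.0628  87.1091] [276  67  24  56 733] [ 0.5502 -0.1501  0.046 ]
gap 0.003629602945208643
[ 0.5514 -0.0617  0.0973] [ 10.9161   0.763  -10.8093] 0.1447571672764301 32.225
  [279.5603 143.3448] [276 125   8  36 232] [ 0.5543 -0.1204  0.05  ]
  [287.7834  87.7794] [277  67  23  56 757] [ 0.5501 -0.1497  0.046 ]
gap 0.0041726208603938275
[ 0.5514 -0.0617  0.0973] [ 11.4358   0.4351 -11.401 ] 0.14589647403621084 32.825
  [279.813  142.6911] [276 125   8  36 246] [ 0.5541 -0.1208  0.05  ]
  [287.7036  87.6706] [276  67  24  57 759] [ 0.5501 -0.1498  0.046 ]
gap 0.003989284901208645
```

View pics/c6.png

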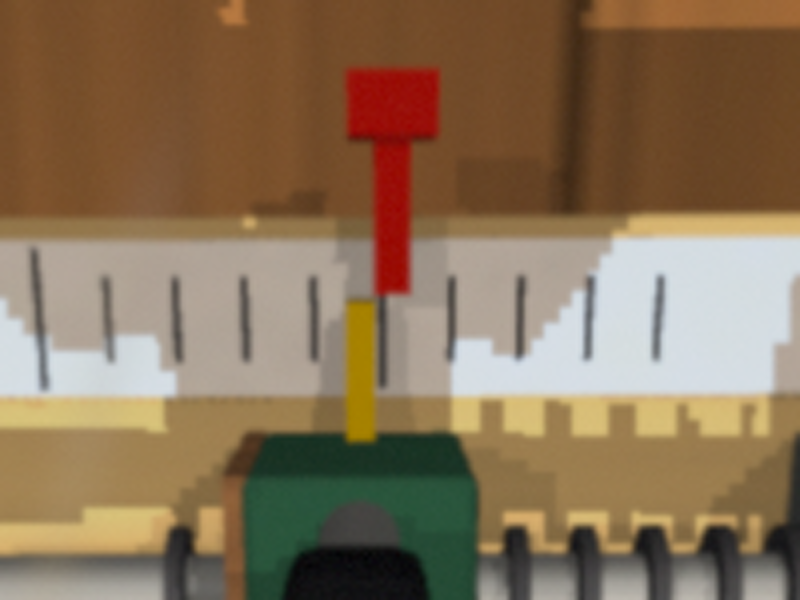

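The pointer is 4 mm short: the arm yields about 4 mm under the spring load. I integrate the command instead of using the measured position.

Run:
```python
from h import *
np.set_printoptions(precision=4,suppress=True)
cx=.5432
for k in range(6):
    move_l([cx,-.0617,.0973],.03); sleep(.4)
    s=get_state(); print(cx,s["position"],s["contact_force"],s["finger_gap"],s["clock"])
    o=align(name="w_g%d.png"%k)
    y=max((t for t in o if t[0]==.05),key=lambda t:t[1]); r=max((t for t in o if t[0]==.046),key=lambda t:t[1])
    d=y[3][0]-r[3][0]; print("gap",d)
    if abs(d)<.0005: break
    cx-=d
sleep(1); print(get_state()["position"],get_state()["joint_velocities"])
a=cv2.imread("pics/w_g%d.png"%k); cv2.imwrite("pics/c7.png",cv2.resize(a[50:200,190:390],(800,600),interpolation=cv2.INTER_CUBIC))
```

```text
0.5432 [ 0.5473 -0.0618  0.0973] [ 11.9986   0.5786 -11.3277] 0.1443176765756051 33.5583
  [279.5815 143.2863] [276 125   8  36 227] [ 0.5501 -0.1205  0.05  ]
  [279.9904  87.2857] [269  67  23  57 728] [ 0.5502 -0.15    0.046 ]
gap -8.865225370680019e-05
[ 0.5473 -0.0618  0.0973] [ 0.0002 -0.0002  0.0009  0.0007  0.0005 -0.0003]
```

View pics/c7.png

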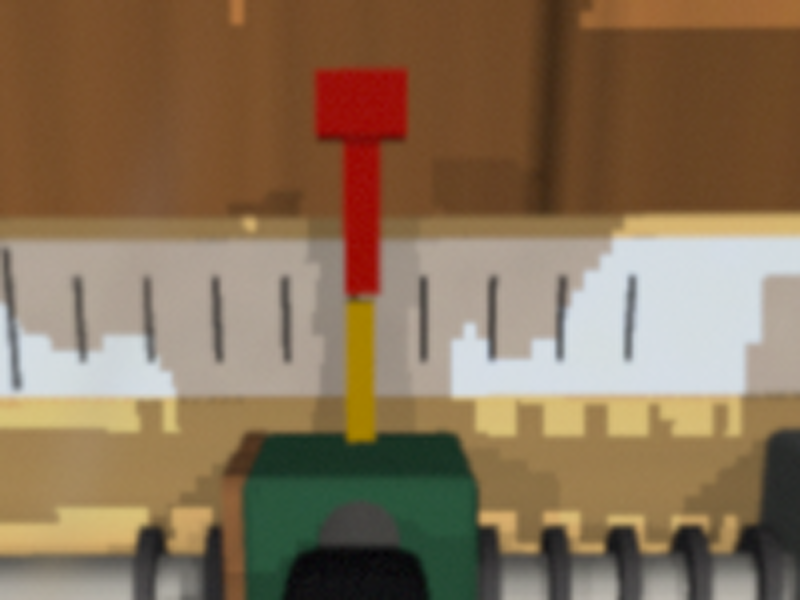

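The pointer (column 361) and the marker (column 361) are level, and the hold is steady. I hand in the job.

```bash
python3 -c "
from cell import *
print(sign_off())"
```

```text
the job is handed in; nothing more can be done
None
```

The job is handed in: both blue dogs sit in the fixture's holes, and the gripper is holding the jaw open with its pointer level with the red marker (measured gap about 0.1 mm).

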